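# Press the push-on axle cap onto a slit-lamp slide wheel

## Task

One of the slit lamp's toothed brass slide wheels still has a bare axle sticking up from its service stand. Take the blue push-on cap, set it over that axle and press it straight down until it is fully home against the wheel's hub, then let go. Leave the black cap and the red cap where they are.

Things in the scene. Friction and masses are not known exactly. Their poses are not given: they have to be found in the camera images.
- blue_cap: Blue push-on cap, loose, 40 g, mouth down: 44 mm tall, twelve-sided body 32 mm across, flat closed top, 38 mm steel foot flange 4 mm thick. Origin: centre of underside, z up. Mouth: 29 mm funnel to an 11.8 mm bore. Let go over the axle it centres itself and hangs on its sprung teeth, underside about 10 mm above the hub; then some 10 N (up to 20) on its top (or while held) drives it to a hard stop.
- axle_stand: Fixed stand with the bare axle: 75 mm square foot, brass toothed wheel 64 mm across, white hub disc 40 mm across with its face 70 mm above the table, and an upright 10 mm steel axle with a round nose, ending at 108 mm. Origin: underside centre, below the axle; z up. A like fixed stand with a white cap already on (top at 114 mm), not listed, is at least 100 mm off, centre to centre.
- black_cap: A black cap of the same outer shape and size, loose, standing on the table; not wanted. Origin: centre of its underside.
- red_cap: A red cap of the same outer shape and size, loose, standing on the table; not wanted. Origin: centre of its underside. Caps stand at least 100 mm apart, centre to centre, and at least 110 mm from the stands.

How it is judged:
By the outcome, as a careful person would: the job done as asked, in the order asked, and still so for the second after the job is handed in, with the robot touching nothing.
It also fails if it takes over 45 s, if anything falls off the work surface, if the arm or the gripper's body presses on something with over 40 N, if the wrist force passes 120 N, or if a joint passes its speed limit or range.

## Robot

A 7-joint arm with a two-finger parallel gripper is mounted at the origin on the work surface. World frame = base frame: x ahead of the robot, y to its left, z up, the work surface at z = 0. Lengths are in m, angles in rad, forces in N, time in s.
With the tool pointing down it reaches from about 0.4 to 0.85 m from the base axis. Payload 10.4 kg.
Tool frame: the origin (TCP) lies midway between the tips of the shut fingers; the grasp point (between the pads) lies 19 mm behind it; z points along the fingers, y is the direction in which the jaws open and shut (so a half turn about z gives the same grasp; the last joint's range is limited). The gripper opens to 87 mm and grips with 3 to 60 N. Pads are 19 mm wide; open, the fingers measure 117 mm over their backs; the gripper's body (75 mm by 190 mm) begins 51 mm behind the grasp point.
Start: joints at [-1.246, 0.332, -0.065, 1.46, 0.022, 1.35, -0.088], TCP at [0.213, 0.588, 0.197] pointing down, gripper open.
Joint ranges: [-2.6, 2.6], [-0.5, 2.12], [-1.47, 1.34], [0.16, 2.42], [-1.27, 4.41], [0.06, 2.06], [-2.6, 2.6]. Speed limits (rad/s): [2.22, 2.22, 2.79, 2.79, 3.14, 3.14, 3.14].

## Interface

Orientations are given as a unit quaternion [x, y, z, w].
In Python, from bench import r gives the robot as it stands.
- The arm moves only by the tool step_arm, never from a script. Its argument "increments" is a list of rows, each a list of 2 entries, a list of its own where there are three numbers: the shift along the tool's x, y, z in m, then the turn, a rotation vector about the tool's x, y, z in rad. A call has 1 to 5 rows; each row is the pose to reach, as a shift and turn from the pose measured when the call began, along the tool's axes at that moment; what a row does not reach only later rows make up. A row lasts 1/10 s, in which the tool goes at most 50 mm and 8.59 degrees, less where a joint would pass 70% of its speed; a pose out of reach is approached as far as the arm can. A call with a gripper value outside its range is refused whole. "hand" is the closure, from -1 (fully open) to 1 (shut), so that 0 is half open, set as the call begins (left out, the last holds). The fingers move at their own pace and stop on an object; "grip_force" is the grip in N (left out, the last holds). Time passes only in rows, so rows that repeat a pose let the fingers close. It gives the time, the measured TCP pose, the force and the opening at its end, in the units of the state.
- r.read_state(): the state, without advancing time (a new reading comes with each control period).
- r.camera(name): name is "scene" or "side" or "wrist"; returns a dict with "pixels" (384x512x3 uint8, blue, green, red), "camera_matrix" (3x3 intrinsics, pixels), "extrinsics" (4x4, takes a point from camera to world coordinates). Camera axes: x right, y up, looking along -z (the intrinsics and any distortion apply to the point x, -y, -z); pixel columns grow to the right and rows downward; lengths in m; the calibration is good to about 2 mm. The wrist camera is an equidistant fisheye: a pixel r from the principal point sees the ray r / f radians off the axis. A picture is of the moment at which its call begins. There is no depth.
- r.close_job(): hands the job in, once; it reports no verdict.
The state is a dict: "time": time; "joint_positions": joint angles; "joint_vel": joint speeds; "joint_torque": joint torques, N m; "ee_pos": TCP position; "eef_rot": TCP orientation; "ft_force": force on the tool from outside, world axes, zero at the start; "torque": the same for the moment, N m; "width": finger opening in m.
Only numpy, scipy, OpenCV 4.12 (cv2) and the standard library are available. Lean on these libraries where they do the work, as an engineer would, in place of code of your own. Each camera call takes 0.05 s, during which the arm holds its last target.

## Working session

There is one attempt and no reset: what is moved stays moved. The work goes in short steps, Python scripts to look and compute and a tool call to move; the robot and the scene stay as the last step left them, time stands still between calls to the robot, and variables do not carry over. Pictures are saved under pics/ and viewed, and the job is handed in when it is done.

Besides the shell and the picture viewer there is one more tool, called after "Emit:" in YAML: its name, and indented under it one key for each argument. step_arm: Moves the arm, as the interface text tells. Its arguments: {"type":"object","properties":{"increments":{"type":"array"},"hand":{"type":"number"},"grip_force":{"type":"number"}},"required":["increments"]}

```bash
mkdir -p pics; python3 - <<'E'
from bench import r
import cv2,numpy as np
for n in ["scene","side","wrist"]:
    c=r.camera(n); cv2.imwrite(f"pics/{n}0.png",c["pixels"]); 
    print(n,c["camera_matrix"].round(1).tolist(),c["extrinsics"].round(4).tolist(),[k for k in c])
s=r.read_state();print(s)
E
```

```text
scene [[430.9, 0.0, 260.9], [0.0, 430.9, 200.2], [0.0, 0.0, 1.0]] [[-0.5697, -0.559, 0.6025, 1.1539], [0.8216, -0.3678, 0.4356, 0.426], [-0.0219, 0.7431, 0.6688, 0.6987], [0.0, 0.0, 0.0, 1.0]] ['pixels', 'camera_matrix', 'extrinsics']
side [[362.8, 0.0, 264.2], [0.0, 362.8, 196.1], [0.0, 0.0, 1.0]] [[0.8994, 0.2611, -0.3505, 0.2628], [-0.437, 0.5522, -0.71, -0.5346], [0.0081, 0.7918, 0.6108, 0.5336], [0.0, 0.0, 0.0, 1.0]] ['pixels', 'camera_matrix', 'extrinsics']
wrist [[297.3, 0.0, 257.6], [0.0, 297.3, 197.9], [0.0, 0.0, 1.0]] [[0.341, -0.8994, -0.2735, 0.137], [0.9401, 0.3259, 0.1002, 0.6149], [-0.001, -0.2912, 0.9567, 0.3851], [0.0, 0.0, 0.0, 1.0]] ['pixels', 'camera_matrix', 'extrinsics']
{'time': 0.15, 'joint_positions': array([-1.2456113 ,  0.33274439, -0.0647233 ,  1.46071621,  0.02163611,
        1.34988082, -0.08846768]), 'joint_vel': array([ 3.87154075e-04, -1.38153262e-03,  2.50329059e-05, -4.13199983e-03,
       -2.38813634e-03,  6.74482173e-06,  1.59421729e-04]), 'joint_torque': array([ 1.47241171e-03, -6.23635840e+01,  2.52493133e-02, -3.90136635e+01,
       -6.13131188e-02,  3.73185589e-02,  8.90990441e-05]), 'ee_pos': array([0.21290719, 0.58729983, 0.1967411 ]), 'eef_rot': array([ 1.72978772e-01,  9.84925412e-01, -5.23035280e-04, -5.61572747e-05]), 'ft_force': array([ 0.38029267, -0.4891691 , -0.55667372]), 'torque': array([ 0.00566685, -0.03245327,  0.01298186]), 'width': 0.0871031545614175}
```

View pics/scene0.png

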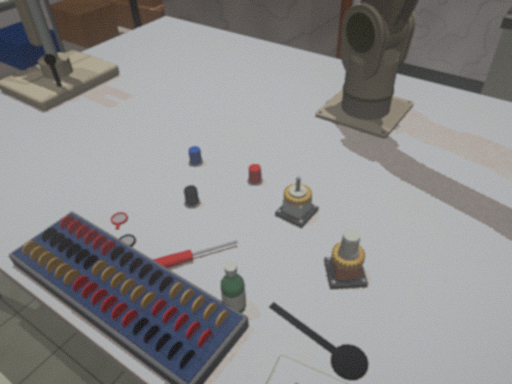

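View pics/side0.png

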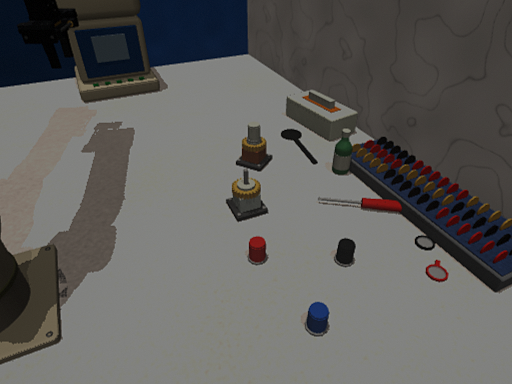

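View pics/wrist0.png

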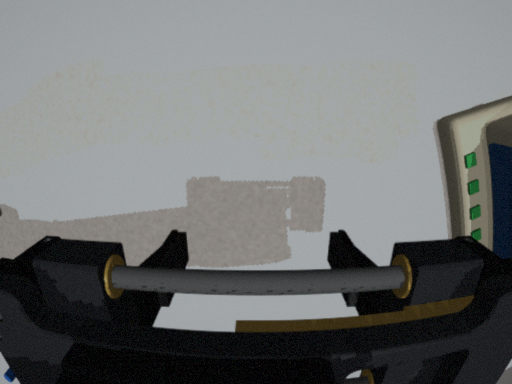

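The scene view shows blue at (195,155), black (191,196), red (255,174), the bare axle at (298,190) and the capped stand at (347,262). The side view shows blue (318,318), red (257,249), black (346,251) and the axle (246,180). I'll enlarge both.

```bash
python3 - <<'E'
import cv2,numpy as np
a=cv2.imread("pics/scene0.png");b=cv2.imread("pics/side0.png")
def crop(im,x,y,w,h,k): return cv2.resize(im[y:y+h,x:x+w],None,fx=k,fy=k,interpolation=cv2.INTER_CUBIC)
A=np.hstack([crop(a,170,135,50,50,8),crop(a,270,170,50,50,8)])
B=np.hstack([crop(b,293,293,50,50,8),crop(b,221,165,50,50,8)])
cv2.imwrite("pics/cA.png",A);cv2.imwrite("pics/cB.png",B)
E
```

```text
(no output)
```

View pics/cA.png

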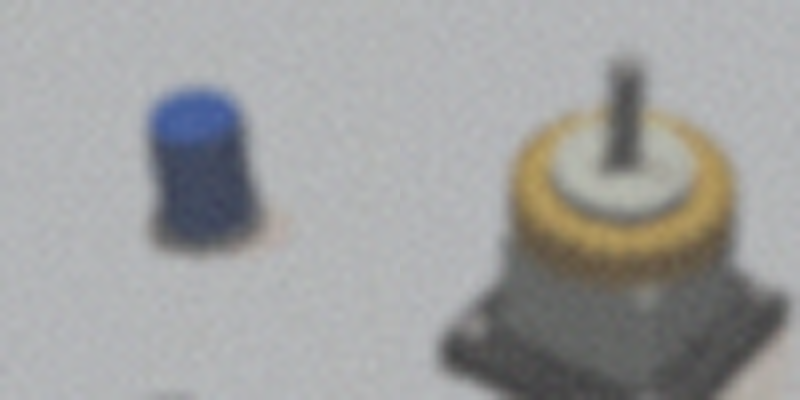

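View pics/cB.png

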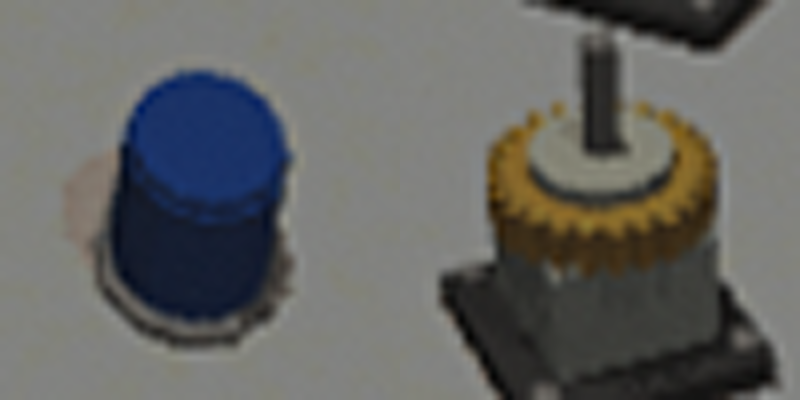

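```bash
cat > h.py <<'E'
import numpy as np,cv2
from scipy.spatial.transform import Rotation as R
def ray(c,u,v,fish=False):
    K=c["camera_matrix"];T=c["extrinsics"]
    p=np.array([(u-K[0,2])/K[0,0],(v-K[1,2])/K[1,1]])
    if fish:
        t=np.linalg.norm(p);p=p/t*np.sin(t) if t>1e-9 else p; d=np.array([p[0],-p[1],-np.cos(t)])
    else: d=np.array([p[0],-p[1],-1])
    return T[:3,3],T[:3,:3]@d
def onz(c,u,v,z,fish=False):
    o,d=ray(c,u,v,fish);return o+d*(z-o[2])/d[2]
def proj(c,P,fish=False):
    K=c["camera_matrix"];T=c["extrinsics"];q=T[:3,:3].T@(np.array(P)-T[:3,3]);x=np.array([q[0],-q[1],-q[2]])
    if fish:
        n=np.hypot(x[0],x[1]);t=np.arctan2(n,x[2]);p=x[:2]/max(n,1e-9)*t
    else:p=x[:2]/x[2]
    return K[0,0]*p[0]+K[0,2],K[1,1]*p[1]+K[1,2]
def totool(s,P):
    "shift in tool axes to bring TCP to P"
    return R.from_quat(s["eef_rot"]).inv().apply(np.array(P)-s["ee_pos"])
E
python3 - <<'E'
from bench import r
from h import *
a=r.camera("scene");b=r.camera("side")
for n,p,q,z in [("blue",(194.6,149.5),(318.7,310.4),.044),("hub",(298,190.5),(246.2,183.8),.07),("tip",(298.1,178.2),(245.8,170.5),.107)]:
    print(n,onz(a,*p,z).round(4),onz(b,*q,z).round(4))
s=r.read_state();print(R.from_quat(s["eef_rot"]).as_matrix().round(3))
for P in [(0.,.0)]: pass
E
```

```text
blue [ 0.496  -0.2599  0.044 ] [ 0.4926 -0.2664  0.044 ]
hub [0.5153 0.0671 0.07  ] [0.5124 0.0608 0.07  ]
tip [0.5177 0.0673 0.107 ] [0.5111 0.0579 0.107 ]
[[-0.94   0.341 -0.   ]
 [ 0.341  0.94  -0.001]
 [-0.    -0.001 -1.   ]]
```

Emit:
step_arm:
  increments:
    - [[-0.043,-0.016,-0.004],[0,0,0.14]]
    - [[-0.086,-0.032,-0.008],[0,0,0.28]]
    - [[-0.13,-0.048,-0.012],[0,0,0.42]]
    - [[-0.173,-0.063,-0.016],[0,0,0.56]]
    - [[-0.217,-0.079,-0.02],[0,0,0.7]]
  hand: -1

```text
time: 0.75
ee_pos: [0.3911, 0.4379, 0.2173]
eef_rot: [0.503, 0.865, -0.0, 0.0]
ft_force: [1.4, 0.9, -0.3]
width: 0.0871
```

```bash
cat > st.py <<'E'
import sys
from bench import r
from h import *
s=r.read_state()
P=[float(x) for x in sys.argv[1:4]]
yaw=float(sys.argv[4]) if len(sys.argv)>4 else 0 # desired angle deg of tool y
print(s["time"],s["ee_pos"].round(4),s["joint_positions"].round(2),s["ft_force"].round(1),s["width"].round(4))
M=R.from_quat(s["eef_rot"]);y=M.as_matrix()[:,1]
print("toolshift",totool(s,P).round(4),"yaw y",np.degrees(np.arctan2(y[1],y[0])).round(2))
yw=np.radians(yaw);Y=np.array([np.cos(yw),np.sin(yw),0]);Z=np.array([0,0,-1.]);X=np.cross(Y,Z)
D=R.from_matrix(np.array([X,Y,Z]).T)
print("turn",(M.inv()*D).as_rotvec().round(4))
E
python3 st.py .53 .2 .22
```

```text
Traceback (most recent call last):
  File "st.py", line 7, in <module>
    print(s["time"],s["ee_pos"].round(4),s["joint_positions"].round(2),s["ft_force"].round(1),s["width"].round(4))
                                                                                              ^^^^^^^^^^^^^^^^
AttributeError: 'float' object has no attribute 'round'
```

```bash
sed -i 's/s\["width"\].round(4)/round(float(s["width"]),4)/' st.py
python3 st.py .50 .23 .22
```

```text
0.75 [0.3911 0.4379 0.2173] [-1.04  0.24  0.14  1.54 -0.03  1.36 -0.38] [ 1.4  0.9 -0.3] 0.0871
toolshift [-0.2345 -0.0083 -0.0026] yaw y 29.65
turn [-2.000e-04  2.000e-04  5.175e-01]
```

Emit:
step_arm:
  increments:
    - [[-0.047,-0.002,0],[0,0,0.1]]
    - [[-0.094,-0.004,-0.001],[0,0,0.2]]
    - [[-0.141,-0.006,-0.001],[0,0,0.3]]
    - [[-0.188,-0.007,-0.002],[0,0,0.4]]
    - [[-0.235,-0.008,-0.003],[0,0,0.5175]]

```text
time: 1.25
ee_pos: [0.501, 0.2279, 0.2205]
eef_rot: [0.709, 0.706, 0.0, -0.0]
ft_force: [2.0, 0.6, -0.0]
width: 0.0872
```

```bash
python3 st.py .50 -.02 .22
```

```text
1.25 [0.501  0.2279 0.2205] [-0.82  0.15  0.34  1.64 -0.05  1.35 -0.47] [ 2.   0.6 -0. ] 0.0872
toolshift [-0.2479  0.      0.0005] yaw y -0.23
turn [-0.     -0.0001 -0.0041]
```

Emit:
step_arm:
  increments:
    - [[-0.048,0,0],[0,0,0]]
    - [[-0.096,0,0],[0,0,0]]
    - [[-0.144,0,0],[0,0,0]]
    - [[-0.192,0,0],[0,0,-0.004]]
    - [[-0.24,0,0],[0,0,-0.004]]

```text
time: 1.75
ee_pos: [0.4996, -0.014, 0.2206]
eef_rot: [0.707, 0.707, 0.0, -0.0]
ft_force: [2.1, -0.0, 0.6]
width: 0.0872
```

Emit:
step_arm:
  increments:
    - [[0,0,0],[0,0,0]]
    - [[0,0,0],[0,0,0]]

```text
time: 1.95
ee_pos: [0.4995, -0.015, 0.2208]
eef_rot: [0.708, 0.706, 0.001, -0.0]
ft_force: [0.5, 1.2, -0.1]
width: 0.0872
```

```bash
cat > wr.py <<'E'
import sys
from bench import r
from h import *
c=r.camera("wrist");n=sys.argv[1];cv2.imwrite(f"pics/{n}.png",c["pixels"])
np.savez(f"pics/{n}.npz",camera_matrix=c["camera_matrix"],extrinsics=c["extrinsics"])
s=r.read_state();print(s["time"],s["ee_pos"].round(4),s["joint_positions"].round(2))
print("tcp px",proj(c,s["ee_pos"],True),"axle",proj(c,(.513,.063,.107),True),proj(c,(.513,.063,.07),True),"blue",proj(c,(.494,-.263,.044),True))
E
python3 wr.py w1
```

```text
2.0 [ 0.4996 -0.0134  0.2207] [-0.58  0.02  0.53  1.77 -0.01  1.35 -0.05]
tcp px (np.float64(258.40031634587837), np.float64(227.81801682929128)) axle (np.float64(271.34760815596746), np.float64(112.62140180441)) (np.float64(269.86682640299756), np.float64(112.35237878011966)) blue (np.float64(254.9400105397799), np.float64(327.9084393884972))
```

View pics/w1.png

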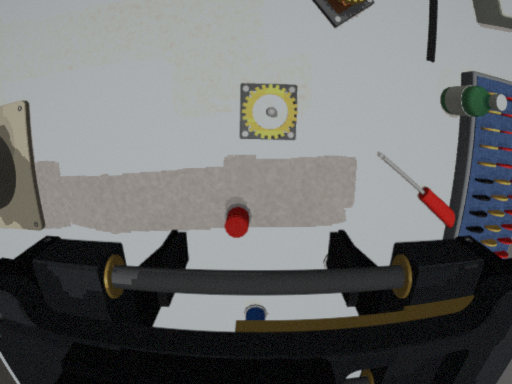

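```bash
python3 - <<'E'
import cv2
a=cv2.imread("pics/w1.png");cv2.imwrite("pics/w1c.png",cv2.resize(a[75:147,235:307],None,fx=8,fy=8,interpolation=cv2.INTER_CUBIC))
E
```

```text
(no output)
```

View pics/w1c.png

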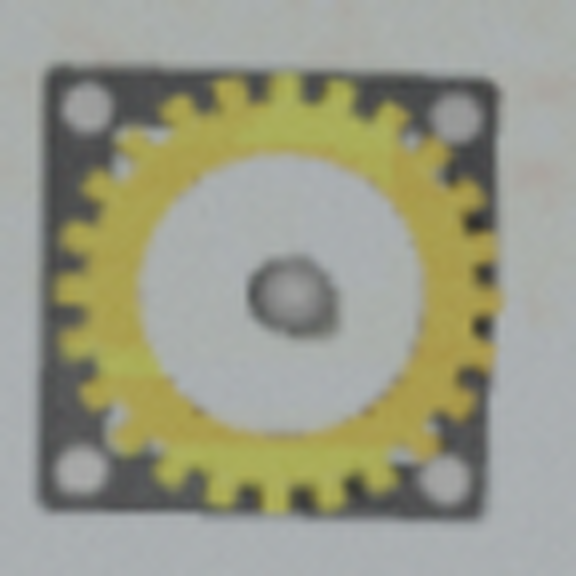

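Emit:
step_arm:
  increments:
    - [[-0.048,0,0],[0,0,0]]
    - [[-0.096,0,0],[0,0,0]]
    - [[-0.144,0,0],[0,0,0]]
    - [[-0.192,0,0],[0,0,0]]
    - [[-0.24,0,0],[0,0,0]]

```text
time: 2.5
ee_pos: [0.5006, -0.253, 0.2204]
eef_rot: [0.706, 0.709, 0.001, -0.0]
ft_force: [1.6, 0.1, 0.2]
width: 0.0869
```

Emit:
step_arm:
  increments:
    - [[-0.04,-0.006,0.03],[0,0,0]]
    - [[-0.045,-0.006,0.05],[0,0,0]]
    - [[-0.045,-0.006,0.06],[0,0,0]]
    - [[-0.045,-0.006,0.06],[0,0,0]]

```text
time: 2.9
ee_pos: [0.4953, -0.2954, 0.1588]
eef_rot: [0.705, 0.71, 0.001, -0.002]
ft_force: [-0.6, 0.8, -0.4]
width: 0.0872
```

```bash
python3 wr.py w2; python3 st.py .494 -.263 .04
```

```text
2.95 [ 0.4958 -0.2956  0.1601] [-0.17  0.3   0.77  1.68 -0.22  1.25  0.65]
tcp px (np.float64(259.1238999256504), np.float64(231.084402348)) axle (np.float64(278.7165429628992), np.float64(-143.89264993152864)) (np.float64(276.89532349171134), np.float64(-122.77616086506669)) blue (np.float64(257.3481927356783), np.float64(157.0755087165208))
2.95 [ 0.4958 -0.2956  0.1601] [-0.17  0.3   0.77  1.68 -0.22  1.25  0.65] [ 0.6 -0.4  0.6] 0.0873
toolshift [ 0.0323 -0.0016  0.1202] yaw y 0.41
turn [ 0.0002 -0.0026  0.0072]
```

View pics/w2.png

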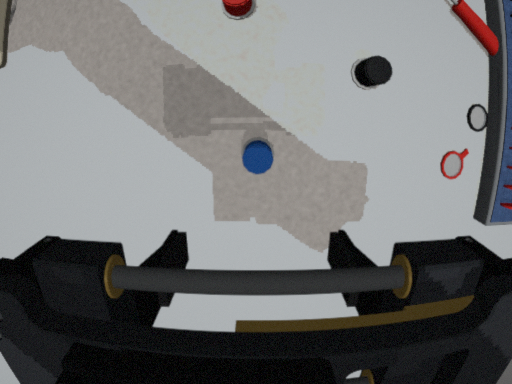

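```bash
python3 - <<'E'
import cv2
a=cv2.imread("pics/w2.png");cv2.imwrite("pics/w2c.png",cv2.resize(a[130:180,232:282],None,fx=11,fy=11,interpolation=cv2.INTER_CUBIC))
E
```

```text
(no output)
```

View pics/w2c.png

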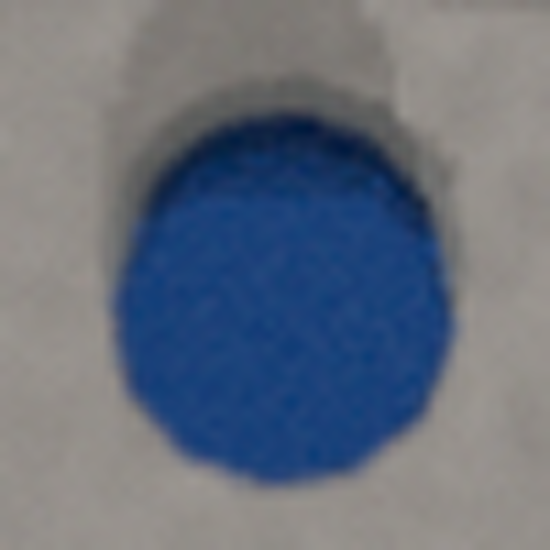

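Emit:
step_arm:
  increments:
    - [[0.032,-0.002,0.02],[0,-0.002,0.007]]
    - [[0.032,-0.002,0.06],[0,-0.002,0.007]]
    - [[0.032,-0.002,0.09],[0,-0.002,0.007]]
    - [[0.032,-0.002,0.1],[0,-0.002,0.007]]
    - [[0.032,-0.002,0.1],[0,-0.002,0.007]]

```text
time: 3.45
ee_pos: [0.494, -0.2623, 0.0603]
eef_rot: [0.706, 0.708, 0.0, -0.001]
ft_force: [0.1, 0.6, 0.3]
width: 0.087
```

```bash
python3 wr.py w3; python3 st.py .494 -.264 .012
```

```text
3.5 [ 0.4946 -0.2631  0.0614] [-0.19  0.37  0.72  1.83 -0.28  1.05  0.64]
tcp px (np.float64(259.1814121826999), np.float64(231.71289503814802)) axle (np.float64(286.3820966847585), np.float64(-199.9405737671276)) (np.float64(283.20314949135746), np.float64(-168.683477862117)) blue (np.float64(258.2672330659526), np.float64(222.24324237344453))
3.5 [ 0.4946 -0.2631  0.0614] [-0.19  0.37  0.72  1.83 -0.28  1.05  0.64] [-0.5 -0.6  0.6] 0.0871
toolshift [-0.0009 -0.0007  0.0494] yaw y 0.07
turn [ 0.0013 -0.0003  0.0012]
```

View pics/w3.png

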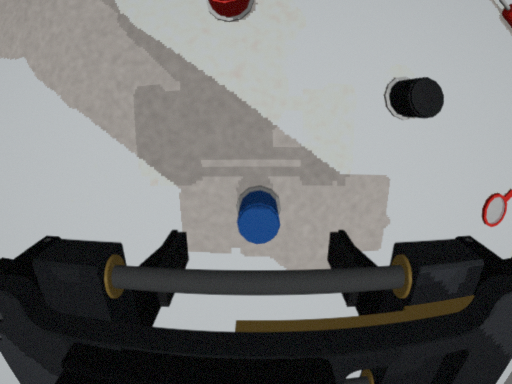

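Emit:
step_arm:
  increments:
    - [[0,0,0.025],[0.001,0,0.001]]
    - [[0,0,0.04],[0.001,0,0.001]]
    - [[0,0,0.049],[0.001,0,0.001]]
    - [[0,0,0.049],[0.001,0,0.001]]

```text
time: 3.9
ee_pos: [0.4943, -0.2629, 0.012]
eef_rot: [0.707, 0.707, -0.0, -0.001]
ft_force: [-0.1, 0.3, 0.2]
width: 0.0871
```

Emit:
step_arm:
  increments:
    - [[0,0,0],[0,0,0]]
    - [[0,0,0],[0,0,0]]
    - [[0,0,0],[0,0,0]]
    - [[0,0,0],[0,0,0]]
    - [[0,0,0],[0,0,0]]
  hand: 1
  grip_force: 25

```text
time: 4.4
ee_pos: [0.4945, -0.263, 0.0122]
eef_rot: [0.707, 0.707, 0.0, -0.0]
ft_force: [-0.7, -0.3, -0.7]
width: 0.0549
```

Emit:
step_arm:
  increments:
    - [[0,0,0],[0,0,0]]
    - [[0,0,0],[0,0,0]]
    - [[0,0,0],[0,0,0]]

```text
time: 4.7
ee_pos: [0.4945, -0.263, 0.0123]
eef_rot: [0.707, 0.707, 0.0, -0.0]
ft_force: [-0.2, -0.6, 0.5]
width: 0.0309
```

```bash
python3 wr.py w4; python3 st.py .494 -.264 .19
```

```text
4.75 [ 0.4945 -0.263   0.0123] [-0.16  0.44  0.69  1.86 -0.34  0.96  0.68]
tcp px (np.float64(258.3518569325089), np.float64(230.03334036950022)) axle (np.float64(289.67044145309785), np.float64(-247.4540572859383)) (np.float64(285.9535249258515), np.float64(-210.6606780584305)) blue (np.float64(257.56372148333554), np.float64(251.08372045461476))
4.75 [ 0.4945 -0.263   0.0123] [-0.16  0.44  0.69  1.86 -0.34  0.96  0.68] [-0.6 -1.3 -0.2] 0.0303
toolshift [-0.0009 -0.0006 -0.1777] yaw y 0.01
turn [-0.0005 -0.0006  0.0002]
```

View pics/w4.png

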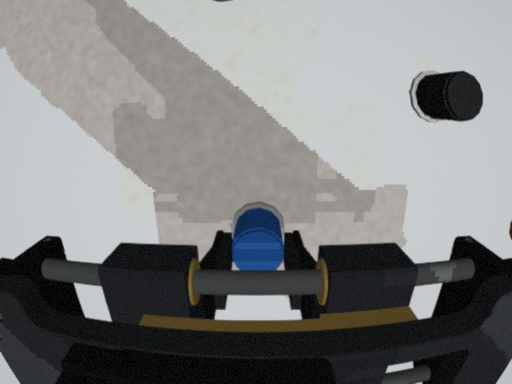

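The jaws have closed on the blue cap at (258,240), width about 30 mm. Next I lift it and check that it's held.

Emit:
step_arm:
  increments:
    - [[0,0,0],[0,0,0]]
    - [[0,0,-0.01],[0,0,0]]
    - [[0,0,-0.05],[0,0,0]]
    - [[0,0,-0.09],[0,0,0]]
    - [[0,0,-0.135],[0,0,0]]

```text
time: 5.25
ee_pos: [0.4938, -0.2631, 0.1489]
eef_rot: [0.707, 0.707, -0.0, -0.001]
ft_force: [1.1, 0.9, -0.9]
width: 0.0305
```

```bash
python3 wr.py w5; python3 st.py .513 .063 .15
```

```text
5.3 [ 0.4969 -0.2653  0.1566] [-0.24  0.26  0.77  1.73 -0.19  1.23  0.57]
tcp px (np.float64(263.03610468984147), np.float64(237.49739168308977)) axle (np.float64(279.080321018817), np.float64(-132.5324492970737)) (np.float64(277.0582309078017), np.float64(-110.50600505299519)) blue (np.float64(258.5726086422565), np.float64(189.56288286564785))
5.3 [ 0.4969 -0.2653  0.1566] [-0.24  0.26  0.77  1.73 -0.19  1.23  0.57] [ 3.  -3.2  6.1] 0.0302
toolshift [0.3283 0.0156 0.006 ] yaw y -0.08
turn [ 0.0077  0.002  -0.0013]
```

View pics/w5.png

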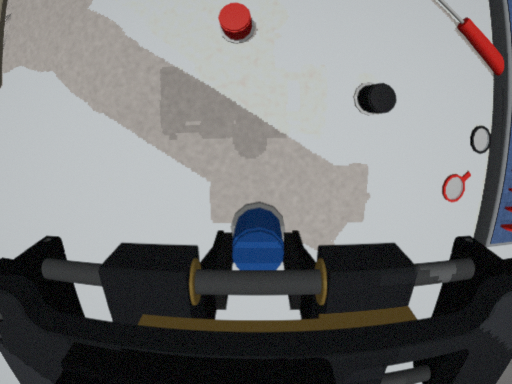

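Emit:
step_arm:
  increments:
    - [[0.035,0.002,0],[0.004,0.001,0]]
    - [[0.08,0.004,0],[0.007,0.002,0]]
    - [[0.125,0.006,0],[0.007,0.002,0]]
    - [[0.17,0.008,0],[0.007,0.002,0]]
    - [[0.215,0.011,0],[0.007,0.002,0]]

```text
time: 5.8
ee_pos: [0.5081, -0.0487, 0.1569]
eef_rot: [0.708, 0.706, 0.001, 0.001]
ft_force: [0.7, 0.2, -0.7]
width: 0.0305
```

```bash
python3 st.py .513 .0635 .155
```

```text
5.8 [ 0.5081 -0.0487  0.1569] [-0.59  0.1   0.64  1.85 -0.07  1.21  0.07] [ 0.7  0.2 -0.7] 0.0305
toolshift [0.1122 0.0047 0.002 ] yaw y -0.1
turn [ 0.0018 -0.0004 -0.0018]
```

Emit:
step_arm:
  increments:
    - [[0.04,0.002,0],[0.001,0,-0.001]]
    - [[0.075,0.003,0],[0.002,0,-0.002]]
    - [[0.1,0.004,0.001],[0.002,0,-0.002]]
    - [[0.112,0.005,0.002],[0.002,0,-0.002]]
    - [[0.112,0.005,0.002],[0.002,0,-0.002]]

```text
time: 6.3
ee_pos: [0.5132, 0.0643, 0.155]
eef_rot: [0.706, 0.708, 0.0, -0.0]
ft_force: [0.5, -0.3, -0.7]
width: 0.0303
```

Emit:
step_arm:
  increments:
    - [[0,0,0],[0,0,0]]

```text
time: 6.4
ee_pos: [0.5133, 0.0626, 0.1551]
eef_rot: [0.707, 0.707, -0.0, 0.0]
ft_force: [-0.2, -0.7, -0.7]
width: 0.0306
```

```bash
python3 - <<'E'
from bench import r
from h import *
L=[]
s=r.read_state();e=s["ee_pos"];print(e)
for n in ["scene","side"]:
    c=r.camera(n);im=c["pixels"];u,v=map(int,proj(c,e+[0,0,-.03]))
    print(n,u,v,proj(c,(.513,.0635,.107)),proj(c,e+[0,0,-.012]))
    L.append(cv2.resize(im[v-32:v+32,u-32:u+32],None,fx=6,fy=6,interpolation=cv2.INTER_CUBIC))
cv2.imwrite("pics/over.png",np.hstack(L))
E
python3 st.py .513 .0635 .155
```

```text
[0.51334641 0.06257749 0.15512626]
scene 297 169 (np.float64(297.7157859348108), np.float64(176.47502169955482)) (np.float64(297.8571223331646), np.float64(163.15238512907234))
side 245 161 (np.float64(245.57464360042022), np.float64(168.95397616218736)) (np.float64(245.50030013061675), np.float64(154.50787907557182))
6.5 [0.5134 0.0626 0.1551] [-0.71  0.12  0.55  1.83 -0.07  1.21 -0.15] [-0.  -0.3  0.1] 0.0307
toolshift [ 0.0009 -0.0004  0.0001] yaw y 0.0
turn [-0.0001 -0.0001  0.    ]
```

View pics/over.png

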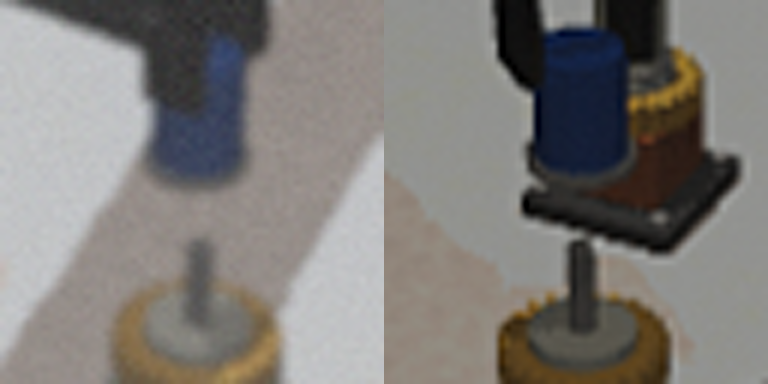

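Emit:
step_arm:
  increments:
    - [[0.0005,0,0.02],[0,0,0]]
    - [[0.0005,0,0.035],[0,0,0]]
    - [[0.0005,0,0.042],[0,0,0]]
    - [[0.0005,0,0.045],[0,0,0]]
    - [[0.0005,0,0.048],[0,0,0]]

```text
time: 7.0
ee_pos: [0.5137, 0.0627, 0.1075]
eef_rot: [0.707, 0.707, 0.0, 0.0]
ft_force: [0.2, 0.4, 0.1]
width: 0.0308
```

```bash
python3 st.py .513 .0635 .092
```

```text
7.0 [0.5137 0.0627 0.1075] [-0.7   0.17  0.54  1.88 -0.1   1.11 -0.12] [0.2 0.4 0.1] 0.0308
toolshift [ 0.0008 -0.0007  0.0155] yaw y -0.04
turn [ 0.0005 -0.0003 -0.0008]
```

Emit:
step_arm:
  increments:
    - [[0.0005,-0.0005,0.003],[0,0,0]]
    - [[0.0005,-0.0005,0.006],[0,0,0]]
    - [[0.0005,-0.0005,0.009],[0,0,0]]
    - [[0.0005,-0.0005,0.0115],[0,0,0]]
    - [[0.0005,-0.0005,0.0115],[0,0,0]]

```text
time: 7.5
ee_pos: [0.5133, 0.0636, 0.0958]
eef_rot: [0.707, 0.707, 0.0, 0.0]
ft_force: [1.4, 2.7, -0.6]
width: 0.0306
```

Lateral force is 2.7 N, so the axle is touching the bore. I'll let go so the cap centres itself.

Emit:
step_arm:
  increments:
    - [[0,0,0],[0,0,0]]
    - [[0,0,0],[0,0,0]]
    - [[0,0,0],[0,0,0]]
    - [[0,0,0],[0,0,0]]
    - [[0,0,0],[0,0,0]]
  hand: -0.4

```text
time: 8.0
ee_pos: [0.5133, 0.0634, 0.0958]
eef_rot: [0.707, 0.707, 0.0, 0.0]
ft_force: [0.3, 0.0, -0.2]
width: 0.0584
```

```bash
cat > look.py <<'E'
import sys
from bench import r
from h import *
L=[]
for n in ["scene","side"]:
    c=r.camera(n);im=c["pixels"];u,v=map(int,proj(c,[.513,.0635,.09]))
    L.append(cv2.resize(im[v-32:v+32,u-32:u+32],None,fx=6,fy=6,interpolation=cv2.INTER_CUBIC))
cv2.imwrite(f"pics/{sys.argv[1]}.png",np.hstack(L))
E
python3 look.py rel; python3 st.py .513 .0635 .15
```

```text
8.1 [0.5132 0.0635 0.0958] [-0.7   0.19  0.54  1.9  -0.11  1.09 -0.11] [-0.4 -0.4  0. ] 0.06
toolshift [ 0.0001 -0.0002 -0.0542] yaw y -0.03
turn [ 0.0006 -0.0005 -0.0005]
```

View pics/rel.png

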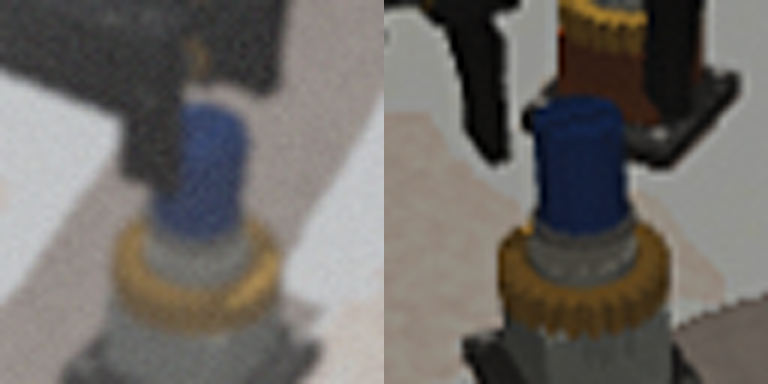

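The cap hangs upright on the axle, with its underside just above the hub. I'll rise, shut the fingers and press on the top.

Emit:
step_arm:
  increments:
    - [[0,0,-0.015],[0,0,0]]
    - [[0,0,-0.035],[0,0,0]]
    - [[0,0,-0.05],[0,0,0]]
    - [[0,0,-0.054],[0,0,0]]
    - [[0,0,-0.054],[0,0,0]]

```text
time: 8.6
ee_pos: [0.5135, 0.0636, 0.15]
eef_rot: [0.707, 0.707, 0.001, 0.0]
ft_force: [0.8, -0.0, -0.4]
width: 0.0609
```

Emit:
step_arm:
  increments:
    - [[0,0,0],[0,0,0]]
    - [[0,0,0],[0,0,0]]
    - [[0,0,0],[0,0,0]]
    - [[0,0,0],[0,0,0]]
    - [[0,0,0],[0,0,0]]
  hand: 1

```text
time: 9.1
ee_pos: [0.5134, 0.0635, 0.1498]
eef_rot: [0.707, 0.707, 0.001, 0.0]
ft_force: [-0.0, 0.1, 0.2]
width: 0.0286
```

Emit:
step_arm:
  increments:
    - [[0,0,0],[0,0,0]]
    - [[0,0,0],[0,0,0]]
    - [[0,0,0],[0,0,0]]
    - [[0,0,0],[0,0,0]]
    - [[0,0,0],[0,0,0]]

```text
time: 9.6
ee_pos: [0.5133, 0.0636, 0.1498]
eef_rot: [0.707, 0.707, 0.001, 0.0]
ft_force: [-0.2, 0.2, 0.3]
width: 0.0009
```

```bash
python3 look.py hang; python3 st.py .513 .0637 .126
```

```text
9.7 [0.5134 0.0635 0.1498] [-0.71  0.13  0.55  1.83 -0.07  1.2  -0.15] [-0.1  0.3  0.2] 0.0006
toolshift [ 0.0001 -0.0004  0.0238] yaw y -0.02
turn [ 0.0012 -0.0008 -0.0004]
```

View pics/hang.png

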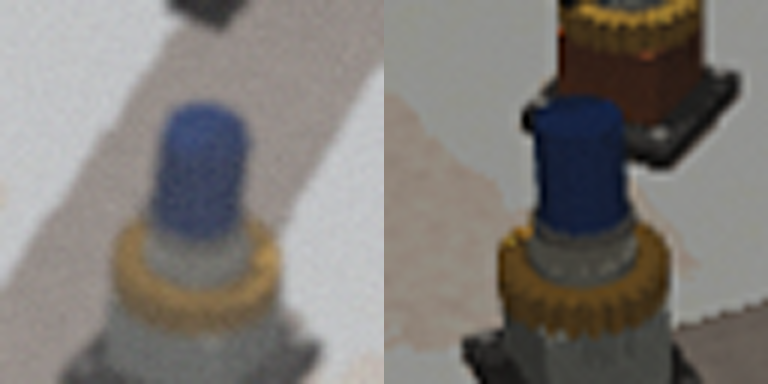

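Emit:
step_arm:
  increments:
    - [[0,0,0.01],[0.001,-0.001,0]]
    - [[0,0,0.018],[0.001,-0.001,0]]
    - [[0,0,0.022],[0.001,-0.001,0]]
    - [[0,0,0.025],[0.001,-0.001,0]]
    - [[0,0,0.0265],[0.001,-0.001,0]]

```text
time: 10.2
ee_pos: [0.5132, 0.0635, 0.1229]
eef_rot: [0.707, 0.707, -0.0, 0.0]
ft_force: [0.3, -0.4, -0.1]
width: 0.0006
```

Emit:
step_arm:
  increments:
    - [[0,0,0.0015],[0,0,0]]
    - [[0,0,0.003],[0,0,0]]
    - [[0,0,0.004],[0,0,0]]

```text
time: 10.5
ee_pos: [0.5133, 0.0635, 0.1189]
eef_rot: [0.707, 0.707, -0.0, 0.0]
ft_force: [0.0, 0.3, -0.2]
width: 0.0003
```

```bash
python3 look.py p1
```

```text
(no output)
```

View pics/p1.png

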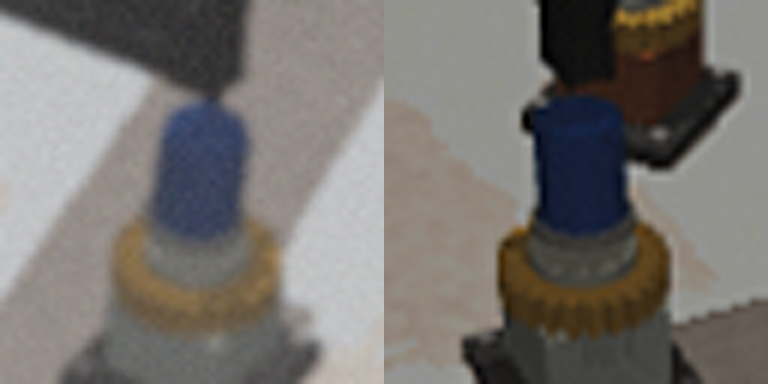

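```bash
python3 - <<'E'
from bench import r
from h import *
for n in ["scene","side"]:
    c=r.camera(n);u0,v0=map(int,proj(c,[.513,.0635,.09]))
    for z in (.07,.08,.108,.114,.119,.124): 
        u,v=proj(c,[.513,.0635,z]);print(n,z,round((u-u0+32)*6+(384 if n=="side" else 0)),round((v-v0+32)*6))
E
```

```text
scene 0.07 193 236
scene 0.08 194 216
scene 0.108 196 157
scene 0.114 197 144
scene 0.119 197 133
scene 0.124 198 122
side 0.07 582 241
side 0.08 581 218
side 0.108 579 153
side 0.114 579 139
side 0.119 579 127
side 0.124 578 115
```

No contact yet, and both pictures show a gap still between the fingertips and the cap top. I'll keep going down in small steps and watch the force.

Emit:
step_arm:
  increments:
    - [[0,0,0.002],[0,0,0]]
    - [[0,0,0.004],[0,0,0]]

```text
time: 10.9
ee_pos: [0.5134, 0.0635, 0.1149]
eef_rot: [0.707, 0.707, -0.0, 0.0]
ft_force: [-0.9, -0.1, -0.1]
width: 0.0004
```

Emit:
step_arm:
  increments:
    - [[0,0,0.002],[0,0,0]]
    - [[0,0,0.004],[0,0,0]]

```text
time: 11.1
ee_pos: [0.5133, 0.0635, 0.1107]
eef_rot: [0.707, 0.707, -0.0, 0.0]
ft_force: [0.2, 0.0, -1.4]
width: 0.0005
```

```bash
python3 look.py p2;  python3 wr.py w6
```

```text
11.25 [0.5133 0.0635 0.1107] [-0.7   0.17  0.54  1.88 -0.1   1.12 -0.12]
tcp px (np.float64(258.45482787444723), np.float64(230.06958392281607)) axle (np.float64(258.09188525185414), np.float64(228.66476763073274)) (np.float64(258.1016097265178), np.float64(211.01610639125465)) blue (np.float64(245.24124529399134), np.float64(410.28184086583394))
```

View pics/p2.png

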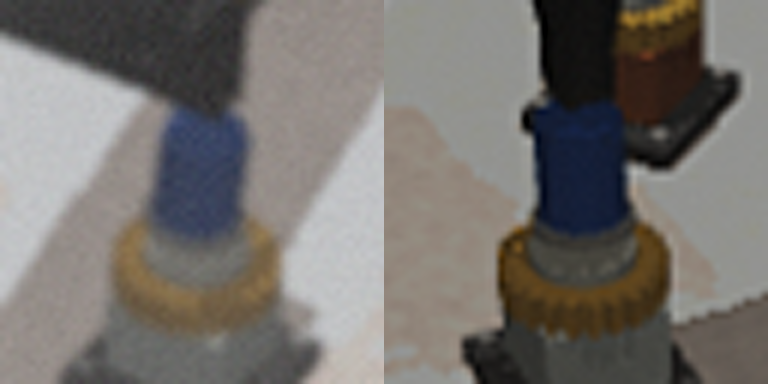

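View pics/w6.png

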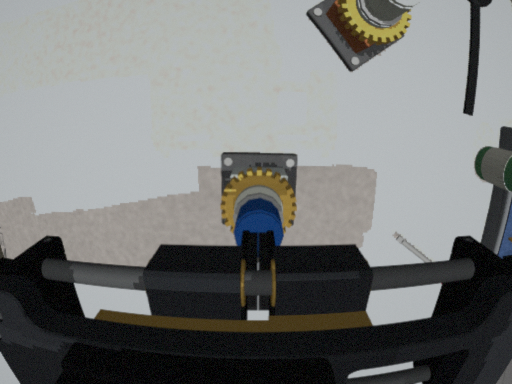

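Emit:
step_arm:
  increments:
    - [[0,0,0.002],[0,0,0]]
    - [[0,0,0.003],[0,0,0]]

```text
time: 11.45
ee_pos: [0.5132, 0.0635, 0.1076]
eef_rot: [0.707, 0.707, -0.0, 0.0]
ft_force: [0.0, 0.1, -0.3]
width: 0.0004
```

Emit:
step_arm:
  increments:
    - [[0,0,0.001],[0,0,0]]
    - [[0,0,0.002],[0,0,0]]

```text
time: 11.65
ee_pos: [0.5132, 0.0635, 0.1054]
eef_rot: [0.707, 0.707, -0.0, -0.0]
ft_force: [-0.6, 0.3, 0.3]
width: 0.0006
```

Emit:
step_arm:
  increments:
    - [[0,0,0.001],[0,0,0]]
    - [[0,0,0.002],[0,0,0]]

```text
time: 11.85
ee_pos: [0.5132, 0.0635, 0.1033]
eef_rot: [0.707, 0.707, -0.0, 0.0]
ft_force: [0.0, -1.3, 0.2]
width: 0.0002
```

```bash
python3 look.py p3;  python3 wr.py w7; python3 -c "
import cv2
a=cv2.imread('pics/w7.png');cv2.imwrite('pics/w7c.png',cv2.resize(a[160:300,190:330],None,fx=4,fy=4))"
```

```text
12.0 [0.5131 0.0635 0.1034] [-0.7   0.18  0.54  1.89 -0.1   1.1  -0.12]
tcp px (np.float64(258.3468587616081), np.float64(230.04729600453135)) axle (np.float64(258.15071180960507), np.float64(232.79949262460522)) (np.float64(258.1570606773112), np.float64(214.04346503021532)) blue (np.float64(245.12636796753952), np.float64(414.08727679719277))
```

View pics/p3.png

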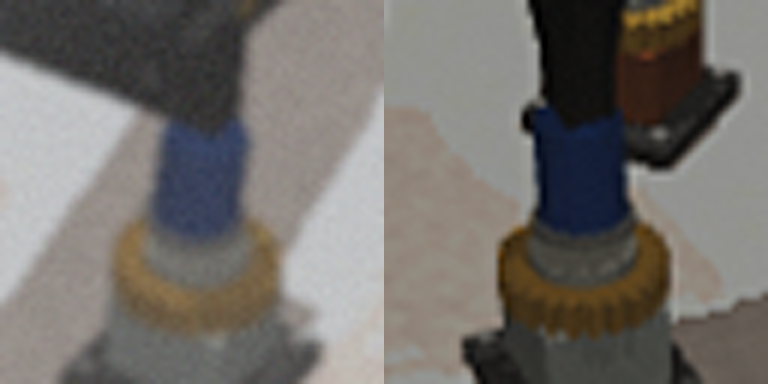

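View pics/w7c.png

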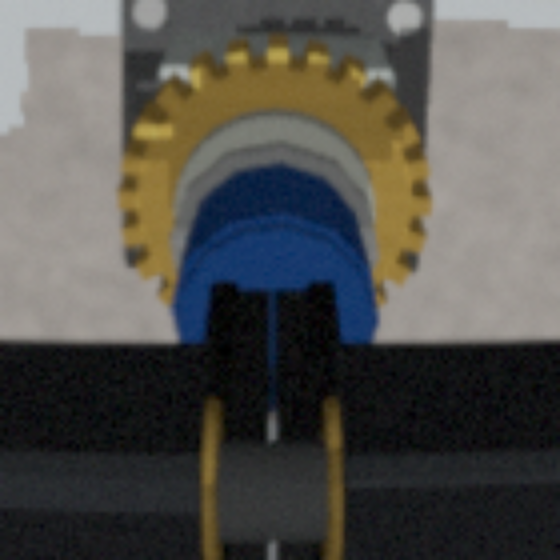

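Emit:
step_arm:
  increments:
    - [[0,0,0.001],[0,0,0]]
    - [[0,0,0.002],[0,0,0]]

```text
time: 12.2
ee_pos: [0.5132, 0.0635, 0.1014]
eef_rot: [0.707, 0.707, -0.0, 0.0]
ft_force: [-0.3, 0.1, -0.7]
width: 0.0003
```

Emit:
step_arm:
  increments:
    - [[0,0,0.001],[0,0,0]]
    - [[0,0,0.002],[0,0,0]]

```text
time: 12.4
ee_pos: [0.5134, 0.0632, 0.0996]
eef_rot: [0.707, 0.707, -0.0, 0.0]
ft_force: [0.2, -2.5, 5.1]
width: 0.0004
```

Emit:
step_arm:
  increments:
    - [[0,0,0.001],[0,0,0]]
    - [[0,0,0.002],[0,0,0]]

```text
time: 12.6
ee_pos: [0.5141, 0.0624, 0.0984]
eef_rot: [0.708, 0.707, -0.0, 0.001]
ft_force: [-1.9, -4.0, 13.1]
width: 0.0005
```

Emit:
step_arm:
  increments:
    - [[0.001,-0.001,0.001],[0,0,0]]
    - [[0.001,-0.001,0.002],[0,0,0]]

```text
time: 12.8
ee_pos: [0.514, 0.0623, 0.0976]
eef_rot: [0.708, 0.706, 0.0, 0.002]
ft_force: [-3.4, -4.9, 15.0]
width: 0.0004
```

```bash
python3 look.py p4; python3 st.py .513 .0635 .09
```

```text
12.9 [0.5139 0.0623 0.0973] [-0.7   0.19  0.54  1.89 -0.11  1.09 -0.12] [-1.  -3.3  7.1] 0.0006
toolshift [ 0.0012 -0.0009  0.0073] yaw y -0.13
turn [ 0.0026  0.0017 -0.0023]
```

View pics/p4.png

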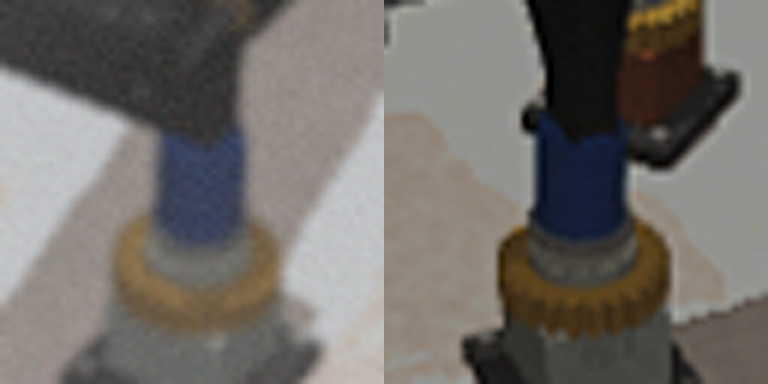

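The cap has started down under about 15 N. Carrying on.

Emit:
step_arm:
  increments:
    - [[0.001,-0.001,0.0015],[0.001,0.001,-0.002]]
    - [[0.001,-0.001,0.003],[0.001,0.001,-0.002]]
    - [[0.001,-0.001,0.004],[0.001,0.001,-0.002]]

```text
time: 13.2
ee_pos: [0.5137, 0.0623, 0.0941]
eef_rot: [0.708, 0.707, 0.001, 0.002]
ft_force: [-0.4, -3.0, 7.7]
width: 0.0006
```

Emit:
step_arm:
  increments:
    - [[0.001,-0.001,0.0015],[0.001,0.001,0]]
    - [[0.001,-0.001,0.003],[0.001,0.001,0]]

```text
time: 13.4
ee_pos: [0.5135, 0.0623, 0.092]
eef_rot: [0.708, 0.706, 0.001, 0.002]
ft_force: [-2.1, -3.3, 10.7]
width: 0.0004
```

Emit:
step_arm:
  increments:
    - [[0.001,0,0.0015],[0.001,0.001,0]]
    - [[0.001,0,0.003],[0.001,0.001,0]]

```text
time: 13.6
ee_pos: [0.5138, 0.0622, 0.0897]
eef_rot: [0.708, 0.706, 0.001, 0.001]
ft_force: [-6.6, -6.3, 16.0]
width: 0.0003
```

Emit:
step_arm:
  increments:
    - [[0.001,0,0.0015],[0.001,0.001,0]]
    - [[0.001,0,0.0025],[0.001,0.001,0]]

```text
time: 13.8
ee_pos: [0.5137, 0.0619, 0.0894]
eef_rot: [0.709, 0.705, 0.001, 0.0]
ft_force: [-16.8, -6.7, 41.0]
width: 0.0007
```

Hard stop: force jumps to 41 N with almost no travel. The total stroke was about 10.5 mm. Backing off.

Emit:
step_arm:
  increments:
    - [[0,0,-0.01],[0,0,0]]
    - [[0,0,-0.03],[0,0,0]]
    - [[0,0,-0.06],[0,0,0]]
    - [[0,0,-0.09],[0,0,0]]
    - [[0,0,-0.1],[0,0,0]]

```text
time: 14.3
ee_pos: [0.5149, 0.0622, 0.1923]
eef_rot: [0.709, 0.705, 0.002, 0.001]
ft_force: [-0.4, -0.2, -0.1]
width: 0.0009
```

Emit:
step_arm:
  increments:
    - [[-0.04,0,0],[0,0,0]]
    - [[-0.08,0,0],[0,0,0]]
    - [[-0.1,0,0],[0,0,0]]
    - [[-0.1,0,0],[0,0,0]]

```text
time: 14.7
ee_pos: [0.5139, -0.0413, 0.1917]
eef_rot: [0.711, 0.704, 0.002, 0.001]
ft_force: [-0.0, 1.6, -0.3]
width: 0.0002
```

```bash
python3 look.py done; python3 wr.py w8; python3 - <<'E'
from bench import r
import cv2
cv2.imwrite("pics/sceneE.png",r.camera("scene")["pixels"])
a=cv2.imread("pics/w8.png");cv2.imwrite("pics/w8c.png",cv2.resize(a[60:200,190:330],None,fx=4,fy=4))
s=r.read_state();print(s["ft_force"])
E
```

```text
14.85 [ 0.5143 -0.0368  0.1916] [-0.61  0.08  0.64  1.79 -0.05  1.28  0.03]
tcp px (np.float64(258.42690604443527), np.float64(229.0038615058977)) axle (np.float64(255.91419221579346), np.float64(88.38955727768938)) (np.float64(256.0106248986084), np.float64(91.02198780334713)) blue (np.float64(244.80100401428308), np.float64(329.863598616966))
[ 0.39219653 -0.30004894  0.13725052]
```

View pics/done.png

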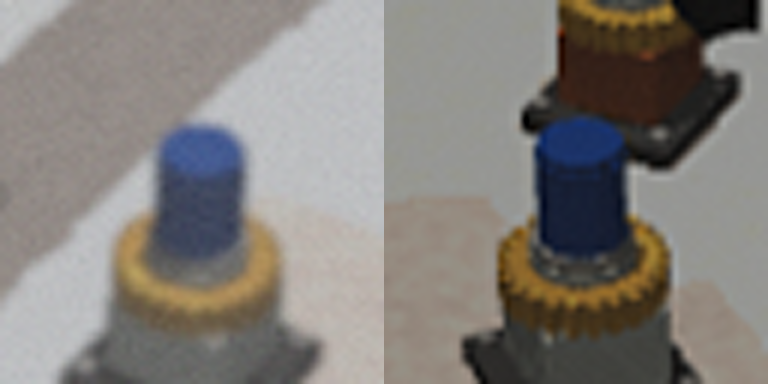

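View pics/w8c.png

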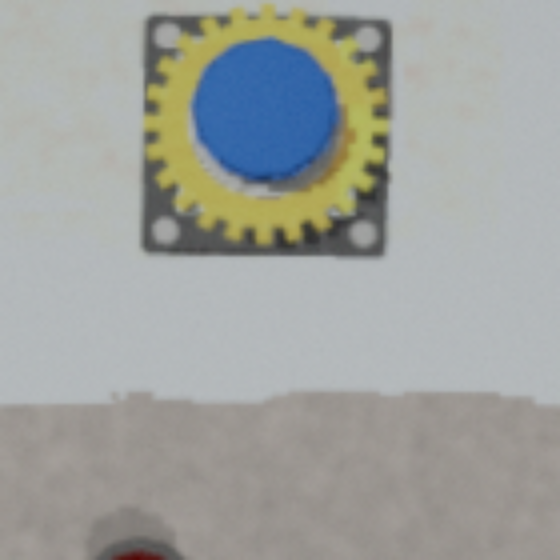

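View pics/sceneE.png

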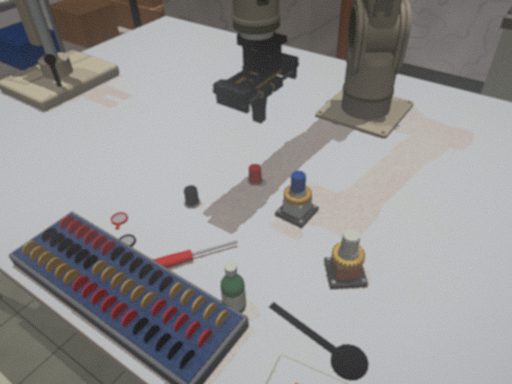

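```bash
python3 - <<'E'
import cv2,numpy as np
h=cv2.imread("pics/hang.png").astype(float);d=cv2.imread("pics/done.png").astype(float)
# blue mask edge rows along the cap's centre columns (6 px = 1 image px)
for n,x0 in(("scene",200),("side",582)):
    for nm,im in(("hang",h),("done",d)):
        p=(im[:,x0-12:x0+12,0]-im[:,x0-12:x0+12,2]).mean(1);m=np.where(p>0.5*np.percentile(p,90))[0]
        print(n,nm,m.min(),m.max())
E
python3 - <<'E'
import cv2,sys
sys.path.insert(0,'.')
from bench import r
c=r.camera("side")["pixels"]
cv2.imwrite("pics/sideE.png",cv2.resize(c[115:225,195:295],None,fx=5,fy=5,interpolation=cv2.INTER_CUBIC))
E
```

```text
scene hang 105 235
scene done 125 185
side hang 98 234
side done 118 178
```

View pics/sideE.png

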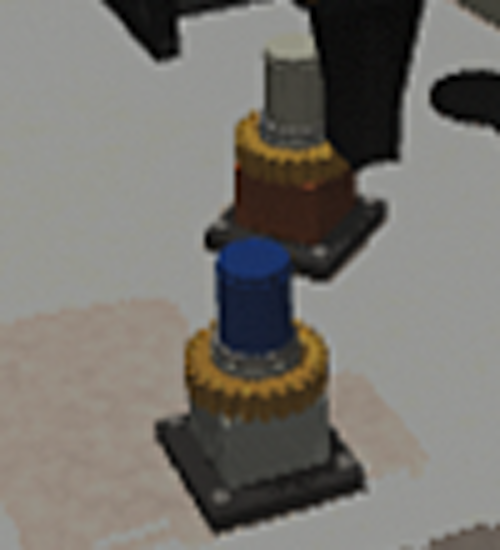

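```bash
python3 -c "
from bench import r
print(r.close_job(), r.read_state()['time'])"
```

```text
the job is handed in; nothing more can be done
the job is handed in; nothing more can be done
```

The blue cap is on the bare axle and pressed down to its hard stop. I handed the job in at about 15 s, with the arm clear of everything.

**How it went:** I gripped the cap, lowered it over the axle and let it centre itself. I then pressed its top with the shut fingers. It moved about 10 mm under roughly 8–16 N.

**Last checks:**
- **Seating:** at the end the force rose from 16 N to 41 N over about 0.3 mm of travel. The cap stands upright. From the pictures I put its top at about 114 mm, the height a fully seated cap should have.
- **Other caps:** the final scene picture shows the black cap and the red cap where they were.

**What disagreed or ran close:**
- **Fingertip height:** the shut fingers touched the cap about 24 mm lower in TCP height than I expected, so I came down in small, force-checked steps.
- **Cap travel:** the edge of the cap in the pictures moved about 9 mm, slightly less than the roughly 10 mm of tool travel.
- **Press force:** the 41 N peak, about 17 N of it also pushing sideways, is just over the 40 N limit set for the arm and gripper body. Only the fingertips were in contact.

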